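# Brake lever check on the moulding plant's inspection desk

## Robot

A 6-joint arm with a two-finger parallel gripper is mounted at the origin on the work surface. World frame = base frame: x ahead of the robot, y to its left, z up, the work surface at z = 0. Lengths are in m, angles in rad, forces in N, time in s.
With the tool pointing down it reaches from about 0.3 to 0.825 m from the base axis. Payload 5.4 kg.
Tool frame: the origin (TCP) lies on the centre line of the jaws, within the pads' length; the fingertips stand 22 mm ahead of it and the grasp point (between the pads) lies 3 mm ahead of it; z points along the fingers, y is the line along which they close (so a half turn about z gives the same grasp; the last joint's range is limited). The gripper opens to 92 mm and grips with 3 to 60 N. Pads are 20 mm wide; open, the fingers measure 128 mm over their backs; the gripper's body (75 mm by 189 mm) begins 69 mm behind the grasp point.
Start: joints at [1.029, 0.158, 1.597, -0, 1.386, -0.21], TCP at [0.187, 0.544, 0.237] pointing down, gripper open.
Joint ranges: [-2.91, 2.91], [-0.94, 2.29], [0.18, 2.7], [-1.29, 4.43], [0.17, 2.64], [-3, 3]. Speed limits (rad/s): [2.57, 2.57, 3.14, 3.14, 3.14, 3.14].

## Interface

Orientations are given as a rotation vector (axis times angle).
In Python, from workcell import * gives the robot as it stands. Calls block until the motion is done:
- goto(position, orientation): joint-space move of the TCP to a pose.
- line_to(position, rot=None, max_speed=0.15): straight line of the TCP; rot=None keeps the orientation; max_speed is the mean speed in m/s.
- set_joints(angles): joint-space move.
- set_gripper(opening, newtons=None): opening from 0.0 (shut) to 1.0 (fully open); newtons is the grip in N (None keeps the last); returns when the fingers have stopped.
- hold(seconds).
- inverse_kinematics(position, orientation): joint angles nearest the present ones, or None.
- read_camera(name): name is "side" or "top" or "wrist"; returns a dict with "pixels" (420x560x3 uint8, blue, green, red), "fx", "fy", "cx", "cy" (pixels), "R" (3x3) and "t" (3): a world point X has camera coordinates R X + t. Camera axes: x right, y down, z forward; pixel columns grow to the right and rows downward; lengths in m; the calibration is good to about 2 mm. The wrist camera is an equidistant fisheye: a pixel r from the principal point sees the ray r / f radians off the axis. A picture is of the moment at which its call begins. There is no depth.
A pose or a line that the arm cannot do raises MotionError and nothing moves.
- job_done(): hands the job in; it is judged then, once.
Trained networks look in a picture, given as the dict that the camera call returned (one of the last four; its "shot" number tells which), for a name from the list of things; names that differ only in an ending like _2 or _b are one class to them, and where a whole thing is asked for, a point or a joint stands for the part that bears it (a point fixed in the world has none). Each returns a list of dicts, best first, with "p" (0 to 1); they miss things now and then, are a little off and sometimes report something else, mostly with a low value. They report only what shows in the picture. A call takes as long as a camera call.
- cut_out(query, picture): "region" (420x560 bool, what is visible of it).
- place_of(query, picture): "location" ([x, y, z] in m, in the coordinates of the camera as it stood for that picture, good to about 4 mm: a listed point, or the origin of a listed thing).
Readings, each from a call of its own:
- current_clock(): time.
- current_joints(): joint angles.
- current_joint_vel(): joint speeds.
- current_effort(): joint torques, N m.
- current_ee_pos(): TCP position.
- current_tool_rot(): TCP orientation.
- current_contact_force(): force on the tool from outside, world axes, zero at the start.
- current_ft_torque(): the same for the moment, N m.
- current_opening(): opening from 0.0 (shut) to 1.0 (fully open).
- current_grip_force(): force on a finger pad.
Only numpy, scipy, OpenCV 4.12 (cv2) and the standard library are available. Lean on these libraries where they do the work, as an engineer would, in place of code of your own. Each camera call takes 0.05 s, during which the arm holds its last target. There are 200 camera calls.

## Task

Check the cream brake lever of the handlebar sample clamped in the green stand, pushing it only with the outside of the fingers: do not grip the lever, and keep off the bar and its black grip. Work it once, slowly: press it in until it comes up against its stop, short of the grip, then let it come all the way back out and off the fingers without snapping. Then press it slowly in to the stop again and finish while holding it there, firmly but not hard (about 10 to 15 N), so that the gap can be measured; leave everything else on the desk where it is.

Things in the scene. Friction and masses are not known exactly. Their poses are not given: they have to be found in the camera images.
- stand: bench stand, fixed to the desk: green steel plate 180 (x) x 260 (y) x 12 mm, origin at the centre of its underside. At its -y end a green post with an aluminium cap (46 x 34 mm, top with screws at z = 156 mm, centred at x = 30, y = -100 mm) clamps the bar
- bar: fixed handlebar sample, same frame as the stand. Level 22 mm tube along y, axis at x = 30, z = 125 mm, y = -140 to 115 mm. Black rubber grip 31 mm across, y = -10 to 115 mm, with a 40 mm flange at its inner end and a 37 mm bumper at y = 113 to 122 mm. Black lever bracket at y = -69 to -33 mm, reaching to x = -14 mm, with a thin barrel adjuster on to y = -92 mm. Top: z = 145 mm
- pivot (a point): cream brake lever, level, on the -x side of the bar. This point: its pivot (upright axis), at stand x = -5, y = -45, z = 125 mm; with the lever out these axes are the stand's; they turn with it. Blade 8 mm thick, 14 mm high (z -7 to 7): from the pivot out to x = -36, y = 52, then straight along y to y = 94 mm, then an 18 mm end ball at x = -38.5, y = 106 mm. It is pressed on its outer (-x) face
- press (a point): middle of the outer face of the blade's straight part, where the fingers press: at x = -40, y = 74, z = 0 mm from the pivot, 125 mm above the desk; its axes are the blade's (outwards is -x)
- lever (a joint): lever angle, rad: 0 fully out, 0.30 at its fixed stop. Turns clockwise from above: the press point goes 24 mm to +x and 8 mm to +y of the stand; at the stop the ball is 18 mm short of the grip. A spring takes 2 N at the press point to start, 5 N at the stop; then it is solid and the force rises steeply. Let go, it snaps back; 1.5 rad/s (12 cm/s at the press point) is too fast either way
- caliper: loose digital caliper lying flat, 235 mm steel beam along its x with a black display head (72 x 36 x 15 mm) and jaws towards its -y; origin at the middle of the beam, on the desk
- sprue: loose cream sprue of moulded rivets lying flat, 160 x 85 mm, 18 mm high; origin at its centre, on the desk
- cup: loose blue plastic cup, 72 mm across the rim and 85 mm high, standing upright; origin at the centre of its foot
- stamp: loose hand stamp with wooden knob, standing on a black 52 x 30 mm foot, 72 mm high; origin at the centre of its foot

How it is judged:
On the way, in this order (a step that is already met when the one before it is completed fails the run):
1. the fingers press the lever in against its stop (value of joint lever above 0.295 rad and contact force between the fingers and lever above 6 N), for 0.2 s.
2. the lever is let all the way back out and the fingers are off it (value of joint lever below 0.02 rad and contact force between the fingers and lever below 0.2 N), for 0.1 s.
At the end, for the whole second after the job is handed in: the lever stands against its stop (joint above 0.295 rad) and at rest, held there by the fingers with 7 to 25 N (value of joint lever above 0.295 rad and contact force between the fingers and lever between 7 and 25 N and velocity of joint lever between -0.1 and 0.1 rad/s); the arm keeps its last pose, push and grip.
It fails at once if the lever is forced: more than 35 N on it (contact force between anything else and lever above 35 N).
It fails at once if the lever is slammed in or snaps back: faster than 1.5 rad/s (velocity of joint lever above 1.5 rad/s or velocity of joint lever below -1.5 rad/s).
It fails at once if the lever is gripped: the fingers touch it with the place between their pads at or inside its outer face (contact force between the fingers and lever above 0.5 N and x of the grasp point in the frame of press between -0.003 and 0.04 m and z of the grasp point in the frame of press between -0.03 and 0.03 m).
It fails at once if the robot pushes on the bar, its grip or bracket (contact force between any of the fingers, the arm and bar above 1 N).
It fails at once if the caliper, sprue, cup or stamp is moved more than 15 mm or lifted (distance of any of caliper, sprue, cup, stamp from where it was at the start of the episode above 0.015 m).
It also fails if it takes over 58 s, if anything falls off the work surface, if the arm or the gripper's body presses on something with over 40 N, if the wrist force passes 120 N, or if a joint passes its speed limit or range.

## Working session

There is one attempt and no reset: what is moved stays moved. The work goes in short steps, each a Python script; the robot and the scene stay as the last script left them, time stands still between calls to the robot, and variables do not carry over. Pictures are saved under pics/ and viewed, at most 10 in all, crops included, and the job is handed in when it is done.

```bash
mkdir -p pics; ls; cat > h.py <<'E'
from workcell import *
import numpy as np, cv2
def world(pic,loc): return np.array(pic["R"]).T@(np.array(loc)-np.array(pic["t"]))
def proj(pic,X):
    c=np.array(pic["R"])@np.array(X)+pic["t"]; return np.array([pic["fx"]*c[0]/c[2]+pic["cx"],pic["fy"]*c[1]/c[2]+pic["cy"]])
E
python3 - <<'E'
from h import *
for n in ("top","side"):
    p=read_camera(n); cv2.imwrite(f"pics/{n}0.png",p["pixels"])
    print(n,(-np.array(p["R"]).T@p["t"]).round(3))
    for q in ("stand","bar","pivot","press","caliper","sprue","cup","stamp"):
        print(q,[(round(d["p"],2),world(p,d["location"]).round(4).tolist()) for d in place_of(q,p)[:2]])
print(current_tool_rot(),current_clock(),current_contact_force())
E
```

```text
pics
workcell.py
top [0.502 0.107 1.045]
stand [(0.65, [0.5611, -0.1106, -0.0041])]
bar [(0.69, [0.5631, -0.1136, -0.0008])]
pivot [(0.79, [0.5573, -0.1604, 0.123])]
press [(0.51, [0.519, -0.0812, 0.1235])]
caliper [(0.87, [0.4207, -0.1042, -0.0016])]
sprue [(0.63, [0.5676, 0.1252, 0.0003])]
cup [(0.62, [0.7029, -0.0561, -0.0027])]
stamp [(0.72, [0.4192, -0.1044, -0.001])]
side [0.516 0.702 0.477]
stand [(0.87, [0.5676, -0.1108, 0.0019])]
bar []
pivot [(0.63, [0.5575, -0.1606, 0.1287])]
press [(0.45, [0.52, -0.0843, 0.1219])]
caliper [(0.94, [0.4205, -0.1025, -0.003])]
sprue [(0.7, [0.5684, 0.1244, 0.0007])]
cup [(0.91, [0.7069, -0.061, 0.0011])]
stamp [(0.6, [0.7113, -0.2179, -0.0016])]
[-5.18761664e-01 -3.09843394e+00  1.92668488e-05] 0.9 [0.13937768 0.6752532  0.25655013]
```

View pics/top0.png

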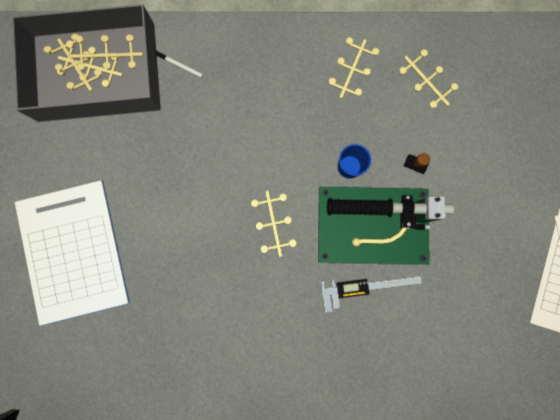

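View pics/side0.png

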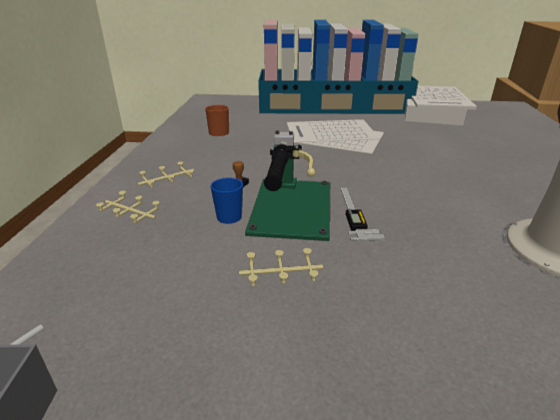

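The top view shows the green plate at columns 318–430, rows 187–265. The lever runs from (408,225) to its end ball at (356,242), on the side nearest the robot, and that side is clear apart from the low caliper near (350,288). The side view agrees, with the ball at (311,171). Next I'll measure the stand's yaw and triangulate the lever.

```bash
python3 - <<'E'
from h import *
P={n:read_camera(n) for n in("top","side")}
p=P["top"]
hsv=cv2.cvtColor(p["pixels"],cv2.COLOR_BGR2HSV)
m=cv2.inRange(hsv,(50,80,30),(95,255,160))
n,l,s,c=cv2.connectedComponentsWithStats(m); k=1+s[1:,4].argmax()
pts=cv2.findNonZero((l==k).astype(np.uint8)).reshape(-1,2)
box=cv2.boxPoints(cv2.minAreaRect(pts))
def at_z(p,uv,z):
    R=np.array(p["R"]);d=R.T@[(uv[0]-p["cx"])/p["fx"],(uv[1]-p["cy"])/p["fy"],1];C=-R.T@p["t"];return C+d*(z-C[2])/d[2]
W=np.array([at_z(p,b,.012) for b in box]);print(W.round(4),W.mean(0).round(4))
for i in range(4):
    e=W[(i+1)%4]-W[i];print(np.linalg.norm(e).round(4),np.degrees(np.arctan2(e[1],e[0])).round(2))
for q in("pivot","press"):
    A=[];b=[]
    for n,pp in P.items():
        r=place_of(q,pp)
        if not r: print("none",n);continue
        X=world(pp,r[0]["location"]);R=np.array(pp["R"]);C=-R.T@pp["t"];d=(X-C)/np.linalg.norm(X-C)
        M=np.eye(3)-np.outer(d,d);A.append(M);b.append(M@C)
    print(q,np.linalg.solve(sum(A),sum(b)).round(4))
for q in ("pivot",):
    r=cut_out(q,p)
    if r:
        g=np.argwhere(r[0]["region"]); i=g[:,1].argmin();u=g[g[:,1]<g[:,1].min()+6].mean(0)[::-1]
        print(r[0]["p"],"ball approx",u,at_z(p,u,.125).round(4))
E
```

```text
[[ 0.6533  0.0164  0.012 ]
 [ 0.6538 -0.2418  0.012 ]
 [ 0.4748 -0.237   0.012 ]
 [ 0.4741  0.0173  0.012 ]] [ 0.564  -0.1113  0.012 ]
0.2582 -89.88
0.1791 178.47
0.2543 90.15
0.1792 -0.3
pivot [ 0.5563 -0.1522  0.1327]
press [ 0.5196 -0.0793  0.125 ]
0.49 ball approx [355.58333333 242.        ] [ 0.5209 -0.0494  0.125 ]
```

```bash
cat >> h.py <<'E'
from scipy.spatial.transform import Rotation as Ro
PIV=np.array([.559,-.156]); Z=.128
def rotv(th,s=1):
    y=s*np.array([np.cos(th),-np.sin(th),0]);z=np.array([0,0,-1.]);return Ro.from_matrix(np.c_[np.cross(y,z),y,z]).as_rotvec()
def pose(th,back,s):
    # TCP for lever angle th, 'back' m outside the blade face
    c,n=np.cos(th),np.sin(th); v=np.array([-.040-back,.074]); return [*(PIV+[c*v[0]+n*v[1],-n*v[0]+c*v[1]]),Z]
E
python3 - <<'E'
from h import *
set_gripper(0,40)
best=None
for s in(1,-1):
    q=inverse_kinematics(pose(0,.045,s),rotv(0,s)); print(s,q)
    if q is not None and (best is None or abs(q[5])<abs(best[1][5])): best=(s,q)
s=best[0]; p=pose(0,.045,s)
goto([p[0],p[1],.24],rotv(0,s)); line_to(p,rotv(0,s),.12)
hold(.3)
print(s,current_clock(),current_ee_pos(),current_contact_force(),current_opening())
t=read_camera("top");cv2.imwrite("pics/top1.png",cv2.resize(t["pixels"][130:320,260:500],None,fx=3,fy=3))
E
```

```text
1 [-4.23207465e-01  2.97857951e-02  1.96148764e+00 -4.44089210e-16
  1.15031922e+00 -4.23207465e-01]
-1 [-4.23207465e-01  2.97857951e-02  1.96148764e+00 -4.44089210e-16
  1.15031922e+00  2.71838519e+00]
1 6.425 [ 0.47425344 -0.0821096   0.12841854] [-0.63504643  0.20732986 -0.2063607 ] 0.003280340301934412
```

View pics/top1.png

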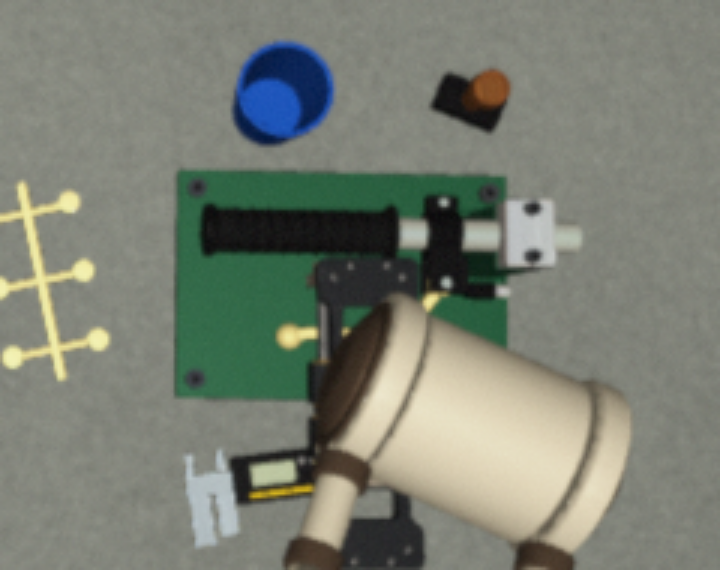

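The crop shows the gripper just outside the lever, with the ball at crop pixel (288,337) and the body still short of the bar. I'll ease in until it touches.

```bash
cat >> h.py <<'E'
def rd(th=0,n=3):
    f=np.mean([current_contact_force() for _ in range(n)],0); return f, -(f[0]*np.cos(th)-f[1]*np.sin(th))
E
python3 - <<'E'
from h import *
f0=rd()[1]; print(f0,current_clock())
b=.045; line_to(pose(0,.026,1),rotv(0),.05); b=.026
print(rd(),current_clock())
while b>.010:
    b-=.001; line_to(pose(0,b,1),rotv(0),.02); f,n=rd()
    print(round(b,4),(n-f0).round(2),f.round(2),current_ee_pos().round(4),round(current_clock(),2))
    if n-f0>1.5: break
E
```

```text
-0.3891611954455776 6.475
(array([-1.09527194, -0.76789547, -0.29970718]), np.float64(1.0952719417506322)) 7.0083
0.025 0.37 [ 0.02 -0.07  0.61] [ 0.4939 -0.082   0.128 ] 7.26
0.024 0.96 [-0.57  0.02 -0.64] [ 0.495 -0.082  0.128] 7.51
0.023 0.56 [-0.17 -0.01 -0.33] [ 0.4961 -0.082   0.128 ] 7.76
0.022 0.49 [-0.1   0.67  0.82] [ 0.497 -0.082  0.128] 8.01
0.021 0.62 [-0.23 -0.11  0.13] [ 0.498 -0.082  0.128] 8.26
0.02 0.08 [ 0.31  0.1  -0.42] [ 0.499 -0.082  0.128] 8.51
0.019 -0.72 [ 1.11 -0.36  0.15] [ 0.5   -0.082  0.128] 8.76
0.018 0.77 [-0.38 -0.44 -0.77] [ 0.501 -0.082  0.128] 9.01
0.017 0.12 [ 0.27 -0.04  0.4 ] [ 0.5021 -0.082   0.128 ] 9.26
0.016 0.77 [-0.38  0.11  0.57] [ 0.503 -0.082  0.128] 9.51
0.015 1.12 [-0.73 -0.33 -0.74] [ 0.5041 -0.082   0.128 ] 9.76
0.014 0.22 [0.17 0.82 0.26] [ 0.5051 -0.082   0.128 ] 10.01
0.013 1.46 [-1.07  0.44 -0.65] [ 0.5059 -0.082   0.1279] 10.26
0.012 4.22 [-3.84  1.19  1.7 ] [ 0.5066 -0.0817  0.1279] 10.51
```

```bash
python3 - <<'E'
from h import *
p=read_camera("side");w=read_camera("wrist")
a=cv2.resize(p["pixels"][100:240,200:400],None,fx=2.8,fy=2.8)
b=cv2.resize(w["pixels"],(0,0),fx=1,fy=1)
cv2.imwrite("pics/side2.png",a);cv2.imwrite("pics/wrist2.png",b)
print(rd(n=12),current_ee_pos())
E
```

```text
(array([-2.85449199,  1.59937378,  1.69407514]), np.float64(2.8544919885725517)) [ 0.50663429 -0.08170932  0.12785097]
```

View pics/side2.png

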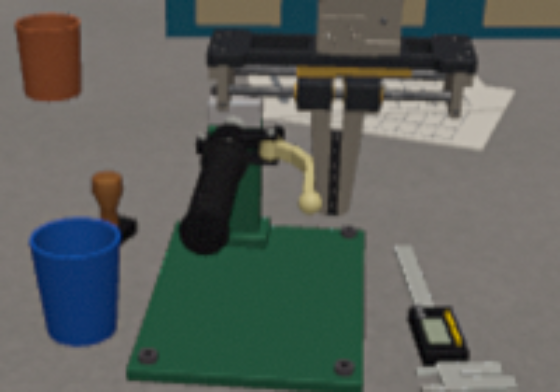

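View pics/wrist2.png

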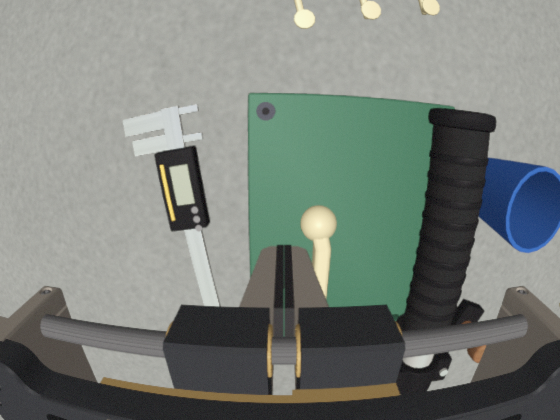

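The side crop shows the finger edge on the blade beside the ball at (310,200). The wrist view shows the fingers tapering, which explains contact at 12.5 mm rather than 18, and everything is clear of the grip. Next comes the first press along the lever's arc.

```bash
cat >> h.py <<'E'
B=.0125
def press(target,th=0.,soft=.25,big=.02,small=.004,cap=.42):
    while th<cap:
        th+= big if th<soft else small
        line_to(pose(th,B,1),rotv(th),.02); f,_=rd(n=4); N=np.linalg.norm(f)
        if th>=soft and N>target*.7: f,_=rd(n=8); N=np.linalg.norm(f)
        print(round(th,3),f.round(1),N.round(1),current_ee_pos().round(4),round(current_clock(),2))
        if N>target or N>18: break
    return th
E
python3 - <<'E'
from h import *
th=press(9.5); hold(.5); print(th,rd(n=12),current_clock())
E
```

```text
0.02 [-2.6  1.   1.9] 3.4 [ 0.5078 -0.0809  0.1278] 10.86
0.04 [-3.8  1.4  1.3] 4.3 [ 0.5093 -0.0798  0.1279] 11.11
0.06 [-4.6  2.3  0.8] 5.2 [ 0.5109 -0.0789  0.1279] 11.36
0.08 [-3.2  1.7  1.4] 3.9 [ 0.5124 -0.078   0.1279] 11.61
0.1 [-3.4  2.3  1. ] 4.2 [ 0.514  -0.0771  0.1279] 11.86
0.12 [-3.7  1.7  0.6] 4.1 [ 0.5156 -0.0762  0.1279] 12.11
0.14 [-3.5  3.2  0.6] 4.8 [ 0.5172 -0.0754  0.1279] 12.36
0.16 [-4.5  2.3 -0.5] 5.0 [ 0.5188 -0.0745  0.1279] 12.61
0.18 [-4.6  2.3 -0.1] 5.2 [ 0.5204 -0.0738  0.1279] 12.86
0.2 [-5.1  3.3  0.6] 6.1 [ 0.5221 -0.0731  0.1279] 13.11
0.22 [-4.5  1.7 -0.3] 4.8 [ 0.5237 -0.0723  0.1279] 13.36
0.24 [-4.7  1.   0.7] 4.8 [ 0.5253 -0.0716  0.1279] 13.61
0.26 [-5.1  2.   0.7] 5.5 [ 0.527  -0.071   0.1279] 13.86
0.264 [-4.8  2.6  1.3] 5.6 [ 0.5273 -0.0709  0.1279] 14.11
0.268 [-4.4  2.3  1. ] 5.1 [ 0.5277 -0.0707  0.1279] 14.36
0.272 [-5.   1.8  0.7] 5.4 [ 0.528  -0.0706  0.1279] 14.61
0.276 [-4.8  1.7  0.3] 5.1 [ 0.5283 -0.0705  0.1279] 14.86
0.28 [-4.4  2.2  0.5] 4.9 [ 0.5287 -0.0704  0.1279] 15.11
0.284 [-5.3  3.3  1. ] 6.3 [ 0.529  -0.0703  0.1279] 15.36
0.288 [-5.8  2.   1.3] 6.3 [ 0.5293 -0.0701  0.1279] 15.61
0.292 [-5.7  1.9  1.4] 6.2 [ 0.5297 -0.07    0.1279] 15.86
0.296 [-5.6  2.7  0.6] 6.2 [ 0.53   -0.0699  0.1279] 16.11
0.3 [-5.2  2.2  0.6] 5.7 [ 0.5304 -0.0698  0.1279] 16.36
0.304 [-5.5  1.7  1.2] 5.9 [ 0.5307 -0.0697  0.1279] 16.61
0.308 [-5.4  1.9  0.3] 5.7 [ 0.531  -0.0696  0.1279] 16.86
0.312 [-5.3  2.7  2.4] 6.4 [ 0.5312 -0.0695  0.1279] 17.11
0.316 [-7.5  1.4  2. ] 7.9 [ 0.5313 -0.0694  0.1279] 17.36
0.32 [-9.1  2.5  3.4] 10.0 [ 0.5313 -0.0693  0.1278] 17.61
0.32 (array([-8.11206692,  1.25014314,  3.54258038]), np.float64(8.112066916727631)) 18.1083
```

```bash
python3 - <<'E'
from h import *
th=.324; line_to(pose(th,B,1),rotv(th),.02); hold(.4); print(rd(n=12)[0],current_ee_pos())
while th>.001:
    th=max(0,th-.03); line_to(pose(th,B,1),rotv(th),.02)
print(rd(n=8)[0],current_clock())
line_to(pose(0,.032,1),rotv(0),.02); hold(.5)
print(rd(n=12)[0],current_ee_pos(),current_clock())
p=read_camera("top"); 
cv2.imwrite("pics/top3.png",cv2.resize(p["pixels"][130:320,260:500],None,fx=3,fy=3))
E
```

```text
[-9.29213604  1.55516191  3.60477181] [ 0.53139583 -0.06927925  0.12782715]
[-3.75610613  2.55501801  0.25942754] 21.85
[-0.26184492 -0.19501518  0.46183754] [ 0.48702889 -0.08201422  0.12801533] 23.475
```

View pics/top3.png

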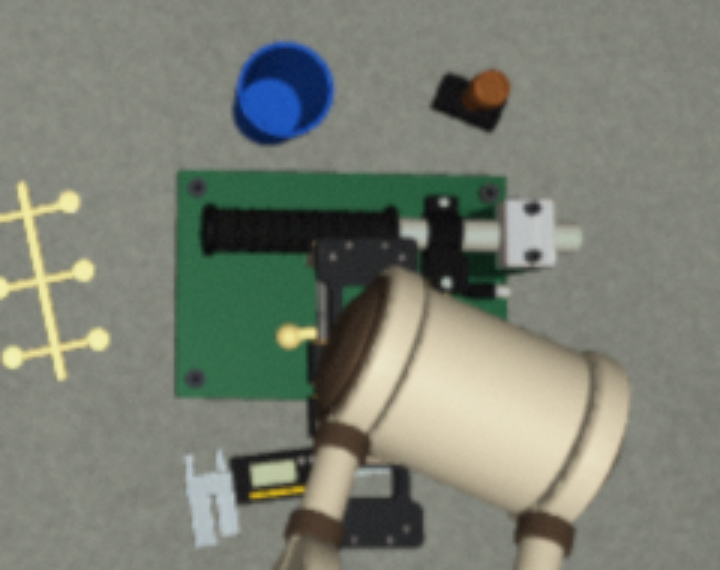

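The ball is back at crop pixel (288,337), exactly where it started, and the fingers read zero force. Now the second press, held at the stop.

```bash
python3 - <<'E'
from h import *
line_to(pose(0,B,1),rotv(0),.02)
th=press(11.5,soft=.31,cap=.345); hold(.5)
f=rd(n=25)[0]; print(th,f,np.linalg.norm(f),current_ee_pos(),current_joint_vel().round(4),current_clock())
E
```

```text
0.02 [-2.5  1.1  1.4] 3.0 [ 0.5078 -0.0809  0.1279] 24.9
0.04 [-2.8  0.9  1.2] 3.2 [ 0.5093 -0.0799  0.1279] 25.15
0.06 [-3.4  1.   1.7] 3.9 [ 0.5109 -0.0789  0.1279] 25.4
0.08 [-3.5  1.2  2.1] 4.2 [ 0.5125 -0.078   0.1279] 25.65
0.1 [-3.5  1.8  2.1] 4.5 [ 0.5141 -0.0771  0.1279] 25.9
0.12 [-3.6  0.7  1. ] 3.8 [ 0.5156 -0.0762  0.1279] 26.15
0.14 [-3.8  1.8  1.5] 4.4 [ 0.5172 -0.0754  0.128 ] 26.4
0.16 [-4.3  0.2  1.9] 4.7 [ 0.5189 -0.0746  0.1279] 26.65
0.18 [-4.5  1.7  2.1] 5.3 [ 0.5205 -0.0738  0.1279] 26.9
0.2 [-3.8  1.2  2.2] 4.6 [ 0.5222 -0.073   0.1279] 27.15
0.22 [-4.4  0.4  1.7] 4.8 [ 0.5238 -0.0723  0.1279] 27.4
0.24 [-4.1  1.3  1.3] 4.5 [ 0.5255 -0.0716  0.1279] 27.65
0.26 [-4.7  1.4  1.7] 5.2 [ 0.5271 -0.071   0.1279] 27.9
0.28 [-5.1  1.4  0.2] 5.3 [ 0.5288 -0.0704  0.1279] 28.15
0.3 [-6.2  1.5  1.5] 6.6 [ 0.5305 -0.0698  0.1279] 28.4
0.32 [-9.7  0.4  4.2] 10.6 [ 0.5313 -0.0693  0.1279] 28.65
0.324 [-9.5  1.   4.9] 10.7 [ 0.5314 -0.0693  0.1279] 28.9
0.328 [-11.5   0.9   5.4] 12.8 [ 0.5315 -0.0692  0.1278] 29.15
0.328 [-11.75958352   0.32197001   5.59523228] 13.026822077842942 [ 0.53142971 -0.06923798  0.12783854] [-0.0013 -0.001   0.0006 -0.0013 -0.0004  0.0004] 29.65
```

The lever is held at its stop with a steady 13 N, so I'm handing in.

```bash
python3 -c "
from h import *
print(job_done())"
```

```text
the job is handed in; nothing more can be done
None
```

I worked the lever once, slowly, to its stop and all the way back out off the fingers, then pressed it in again and handed in at about 30 s on the robot's clock with it held at the stop at about 13 N; the result of the judging was not reported back.

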